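Set the tube length stop to the pattern

ROBOT

A 7-joint arm with a two-finger parallel gripper is mounted at the origin on a cart in front of the work surface, level with it; the furniture and walls round the work are solid. World frame = base frame: x ahead of the robot, y to its left, z up, the work surface at z = 0. Lengths are in mm, angles in rad, forces in N, time in s.
With the tool pointing down it reaches from about 400 to 850 mm from the base axis. Payload 4.4 kg.
Tool frame: the origin (TCP) lies at the very end of the fingers, on their centre line; the grasp point (between the pads) lies 19 mm behind it (manip.grip_point_offset is the z of the grasp point in the tool frame, in mm); z points along the fingers, y is the line along which they close (so a half turn about z gives the same grasp; the last joint's range is limited). The gripper opens to 94 mm and grips with 3 to 60 N. Pads are 16 mm wide; open, the fingers measure 119 mm over their backs; the gripper's body (75 mm by 177 mm) begins 78 mm behind the grasp point.
Start: joints at [-1.168, 0.628, 0.038, 1.517, -0.027, 0.996, -0.02], TCP at [293.659, 579.899, 172.378] pointing down, gripper open.
Joint ranges: [-3.06, 3.06], [-0.37, 2.12], [-1.25, 1.32], [0.18, 2.47], [-1.1, 4.24], [0.23, 1.98], [-2.94, 2.94]. Speed limits (rad/s): [2.57, 2.57, 3.14, 3.14, 3.14, 3.14, 3.14].

INTERFACE

Orientations are given as a unit quaternion [w, x, y, z].
In Python, from station import manip gives the robot as it stands. The module is installed in compiled form; this text tells all that it offers.
- The arm moves only by the tool arm_command, never from a script. Its argument "plan" is a list of rows, each an object with "translation": the shift along the tool's x, y, z in cm, a list of three; "dr": the turn, a rotation vector about the tool's x, y, z in rad, a list of three; "jaw": the finger opening in cm, from 0 to 9.4. In form: [{"translation": [x, y, z], "dr": [wx, wy, wz], "jaw": jaw}, ...]. A call has 1 to 20 rows; each row is the pose to reach, as a shift and turn from the pose commanded when the call began, along the tool's axes at that moment; what a row does not reach only later rows make up. A row lasts 1/8 s, in which the tool goes at most 62.5 mm and 10.7 degrees, less where a joint would pass 70% of its speed; a pose out of reach is approached as far as the arm can. A call with a gripper value outside its range is refused whole. The fingers move at their own pace and stop on an object; "newtons" is the grip in N (left out, the last holds). Time passes only in rows, so rows that repeat a pose let the fingers close. It gives the time, the measured TCP pose, the force, the opening and the grip force at its end, in the units of the state.
- manip.get_obs(): the state, without advancing time (a new reading comes with each control period).
- manip.read_camera(name): name is "scene" or "top"; returns (picture, depth): 480x640x3 uint8, blue, green, red; 480x640 float32, mm along the optical axis (not along the pixel's ray), 0 where there is no reading.
- manip.calibration(name): a dict with "camera_matrix" (3x3 intrinsics, pixels), "world_to_cam" (4x4, takes a point from world to camera coordinates). Camera axes: x right, y down, z forward; pixel columns grow to the right and rows downward; lengths in mm; the calibration is good to about 2 mm. A picture is of the moment at which its call begins. calibration takes no time and is no camera call.
- manip.finish_job(): hands the job in; it is judged then, once.
The state is a dict: "time_s": time; "joint_positions": joint angles; "qd": joint speeds; "joint_torque": joint torques, N m; "tool_pos": TCP position; "tool_rot": TCP orientation; "contact_force": force on the tool from outside, world axes, zero at the start; "moment": the same for the moment, N m; "gripper_width": finger opening in mm; "gripper_force": force on a finger pad.
Only numpy, scipy, OpenCV 4.12 (cv2) and the standard library are available. Lean on these libraries where they do the work, as an engineer would, in place of code of your own. Each camera call takes 0.05 s, during which the arm holds its last target. There are 200 camera calls.

TASK

The tube jig has to be set for the pattern tube that lies in its front trough; the stop is still locked for the last job. Pull the stop's black knob up until it stays up, slide the stop along its rail until its face and pointer are level with the free end of that pattern tube, then push the knob fully home so that the stop is locked there. Leave all the pattern tubes where they lie.

Things in the scene. Friction and masses are not known exactly. Their poses are not given: they have to be found in the camera images.
- stop_jig: fixed tube jig: dark steel plate 98 x 336 x 8 mm. Own y axis runs along its troughs and rail to the zero fence (34 mm block at the left end, top 42 mm above the table), own x to the back, z up; origin on the table under the plate's middle. Pattern trough at x -33 mm, empty work trough -6, aluminium rail with index holes +27 (top 24 mm above the table).
- stop_slide (a joint): travel of the stop (grey block on the rail, 38 x 48 mm, top 46 mm above the table), m: 0 at the start, set for 170 mm; positive = away from the fence (jig -y), for longer tube; range +-0.072. Index holes at -0.06, -0.03, 0, 0.03, 0.06. Locked it cannot slide; unlocked it slides with about 3 N and stays where it is left.
- lock_knob (a joint): travel of the black lock knob on the stop, m: 0 = home (locked), 0.012 = pulled straight up to its detent, where it stays; end 0.0125. About 6 N snaps it up or down over the middle. The round-tipped pin finds a hole when the stop is within about 4 mm of it; if not, the knob stops at about 0.010 and springs back up.
- knob_top (a point): middle of the top of the lock knob; moves with it. Round knob, diameter 28 mm, 20 mm high, full width from 7 to 16 mm below its top; under it a brass neck 17 mm wide (21 mm at its foot) down to the stop's top face, which is 35 mm below this point when home. Vertical axis, through the middle of the stop.
- stop_pointer (a point): point in the plane of the stop's face (its end towards the fence, flush with blade and pointer), over the pattern trough's axis at the tube's axis height, 26 mm above the table; moves with the stop. With the stop set, it coincides with the free end of the pattern tube in the jig.
- stop_left_end (a point): middle of the stop's end face towards the fence, over the rail's middle, 36 mm above the table (the face spans 26 to 46 mm, 38 mm wide)
- stop_right_end (a point): middle of the stop's other end face, over the rail's middle, 36 mm above the table (same size)
- pattern_110_end (a point): free (right-hand) end, on the axis, of the straight steel pattern tube 110 mm long, diameter 20 mm; its other end lies at the fence. One of the four pattern tubes lies in the jig's pattern trough (front), the other three in the three troughs of the plywood rack behind the jig; which is which changes
- pattern_140_end (a point): free (right-hand) end, on the axis, of the straight steel pattern tube 140 mm long, diameter 20 mm; its other end lies at the fence. One of the four pattern tubes lies in the jig's pattern trough (front), the other three in the three troughs of the plywood rack behind the jig; which is which changes
- pattern_200_end (a point): free (right-hand) end, on the axis, of the straight steel pattern tube 200 mm long, diameter 20 mm; its other end lies at the fence. One of the four pattern tubes lies in the jig's pattern trough (front), the other three in the three troughs of the plywood rack behind the jig; which is which changes
- pattern_230_end (a point): free (right-hand) end, on the axis, of the straight steel pattern tube 230 mm long, diameter 20 mm; its other end lies at the fence. One of the four pattern tubes lies in the jig's pattern trough (front), the other three in the three troughs of the plywood rack behind the jig; which is which changes

How it is judged (in metres and radians):
On the way, in this order (a step that is already met when the one before it is completed fails the run):
1. the knob has been pulled up to its detent (value of joint lock_knob above 0.0105 m), for 0.2 s.
2. the stop's face stands level with the free end of the pattern tube in the jig, the knob still up (distance between any of pattern_110_end, pattern_140_end, pattern_200_end, pattern_230_end and stop_pointer below 0.006 m and value of joint lock_knob above 0.009 m), for 0.1 s.
At the end, for the whole second after the job is handed in: the stop's face is within 4 mm of the free end of the pattern tube in the front trough, the knob is within 2 mm of fully home (pin in the hole), and the stop is at rest (distance between any of pattern_110_end, pattern_140_end, pattern_200_end, pattern_230_end and stop_pointer below 0.004 m and value of joint lock_knob below 0.002 m and velocity of joint stop_slide between -0.01 and 0.01 m/s); the robot touches nothing.
It fails at once if a pattern tube is moved more than 10 mm (distance of any of pattern_110_end, pattern_140_end, pattern_200_end, pattern_230_end from where it was at the start of the episode above 0.01 m).
It also fails if it takes over 45 s, if anything falls off the work surface, if the arm or the gripper's body presses on something with over 40 N, if the wrist force passes 120 N, or if a joint passes its speed limit or range.

## Working session

There is one attempt and no reset: what is moved stays moved. The work goes in short steps, Python scripts to look and compute and a tool call to move; the robot and the scene stay as the last step left them, time stands still between calls to the robot, and variables do not carry over. Pictures are saved under pics/ and viewed, at most 10 in all, crops included, and the job is handed in when it is done.

Besides the shell and the picture viewer there is one more tool, called after "Emit:" by a JSON object that holds its "api" and its "payload", one argument or row to a line. arm_command: Moves the arm, as the interface text tells. Its arguments: {"type":"object","properties":{"plan":{"type":"array","items":{"type":"object","properties":{"translation":{"type":"array","items":{"type":"number"}},"dr":{"type":"array","items":{"type":"number"}},"jaw":{"type":"number"}}}},"newtons":{"type":"number"}},"required":["plan"]}

```bash
mkdir -p pics
python3 - <<'E'
from station import manip
import cv2, numpy as np
for n in("scene","top"):
    p,d=manip.read_camera(n); cv2.imwrite(f"pics/{n}0.png",p); np.save(f"{n}0.npy",d)
    c=manip.calibration(n); print(n,np.round(c["camera_matrix"],1).tolist(),np.round(c["world_to_cam"],3).tolist())
o=manip.get_obs(); print({k:np.round(v,3).tolist() for k,v in o.items()}, manip.grip_point_offset)
E
```

```text
scene [[615.8, 0.0, 330.7], [0.0, 615.8, 248.3], [0.0, 0.0, 1.0]] [[-0.875, -0.484, -0.008, 446.434], [-0.278, 0.517, -0.809, 232.052], [0.396, -0.706, -0.587, 641.043], [0.0, 0.0, 0.0, 1.0]]
top [[569.5, 0.0, 313.8], [0.0, 569.5, 234.9], [0.0, 0.0, 1.0]] [[-0.018, -1.0, -0.003, -55.548], [-0.98, 0.019, -0.197, 571.043], [0.197, -0.001, -0.98, 803.959], [0.0, 0.0, 0.0, 1.0]]
{'time_s': 0.1, 'joint_positions': [-1.168, 0.629, 0.038, 1.518, -0.027, 0.996, -0.02], 'qd': [0.001, -0.002, 0.001, -0.002, -0.0, -0.0, -0.001], 'joint_torque': [0.002, -55.079, 1.147, -18.711, -0.052, 0.019, 0.0], 'tool_pos': [293.328, 579.307, 171.562], 'tool_rot': [-0.0, 0.232, 0.973, -0.001], 'contact_force': [-0.323, -0.139, 0.551], 'moment': [-0.012, -0.001, 0.013], 'gripper_force': 0.0, 'gripper_width': 93.716} -18.8
```

View pics/scene0.png

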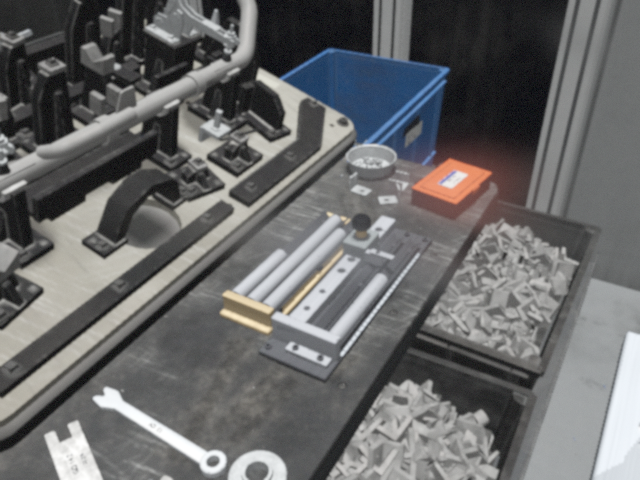

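View pics/top0.png

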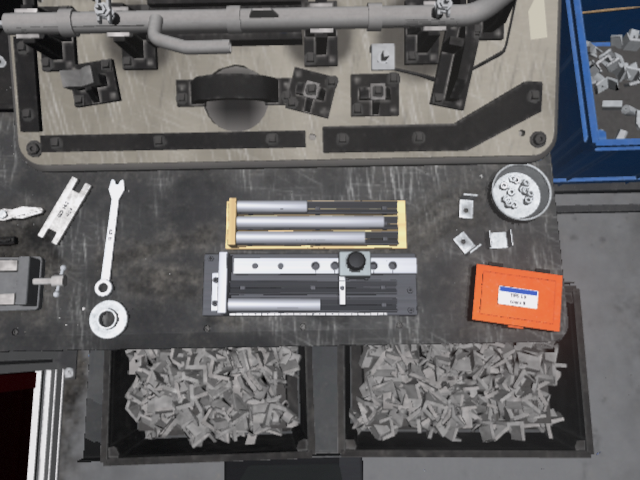

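The front tube runs from about px (228,304) to (320,304) in the top view, so it's about 140 mm. The rack tubes look like 110, 230 and 200. The stop's knob is at about (355,261) in the top view and (361,225) in the scene view. Next I'll measure the jig axis, knob and tube end.

```bash
cat > h.py <<'E'
import numpy as np, cv2
from station import manip
def ray(n,u,v):
    c=manip.calibration(n);K=c["camera_matrix"];T=np.array(c["world_to_cam"])
    R,t=T[:3,:3],T[:3,3]; return -R.T@t, R.T@np.linalg.solve(np.array(K),[u,v,1.])
def plane(n,u,v,z):
    o,d=ray(n,u,v); return o+d*(z-o[2])/d[2]
def proj(n,P):
    c=manip.calibration(n);q=np.array(c["world_to_cam"])@[*P,1]; q=np.array(c["camera_matrix"])@q[:3]; return q[:2]/q[2]
E
python3 - <<'E'
from h import *
a=cv2.imread("pics/top0.png"); b=cv2.imread("pics/scene0.png")
A=cv2.resize(a[240:325,195:425],None,fx=3.4,fy=3.4,interpolation=cv2.INTER_CUBIC)
B=cv2.resize(b[200:385,250:440],None,fx=3.2,fy=3.2,interpolation=cv2.INTER_CUBIC)
cv2.imwrite("pics/topc.png",A); cv2.imwrite("pics/scenec.png",B[:600])
# knob blob in top view
g=a.max(2); m=np.zeros_like(g); m[246:278,340:371]=(g[246:278,340:371]<75)
cs,_=cv2.findContours(m,cv2.RETR_EXTERNAL,cv2.CHAIN_APPROX_NONE); c=max(cs,key=cv2.contourArea)
(u,v),r=cv2.minEnclosingCircle(c); print("knob",u,v,r,cv2.boundingRect(c),plane("top",u,v,73))
g=b.max(2); m=np.zeros_like(g); m[205:245,345:375]=(g[205:245,345:375]<75)
cs,_=cv2.findContours(m,cv2.RETR_EXTERNAL,cv2.CHAIN_APPROX_NONE); c=max(cs,key=cv2.contourArea)
(u,v),r=cv2.minEnclosingCircle(c); print("knob scene",u,v,r,cv2.boundingRect(c),plane("scene",u,v,73))
E
```

```text
knob 354.9253845214844 260.6119384765625 9.833379745483398 (347, 251, 18, 20) [ 527.00984595 -125.84806393   73.        ]
knob scene 361.25 222.0 8.310484886169434 (353, 215, 17, 14) [ 527.50723807 -124.23948121   73.        ]
```

View pics/topc.png

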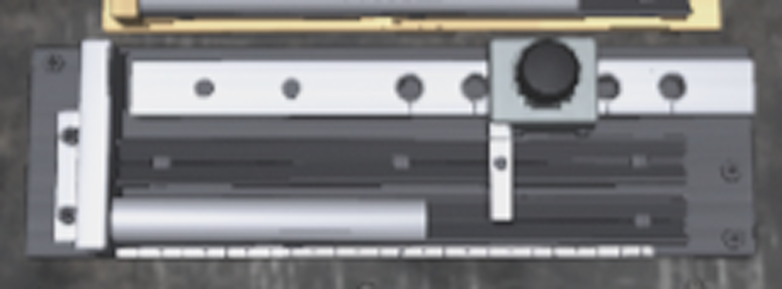

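View pics/scenec.png

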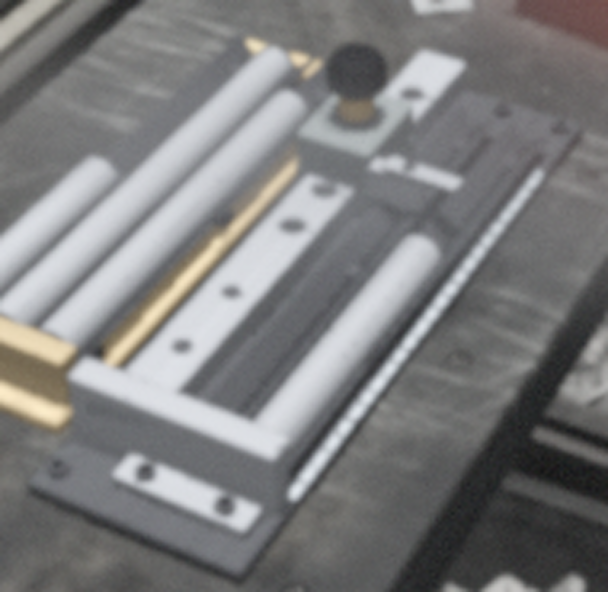

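Run:
```python
from h import *
from scipy.spatial.transform import Rotation as Rr
f=lambda x,y:(195+(x+.5)/3.4-.5,240+(y+.5)/3.4-.5)
a=plane("top",*f(130,115),24);b=plane("top",*f(755,113),24);d=a-b;print("rail front",a,b,"yaw",np.arctan2(-d[0],d[1]))
p,q=plane("top",*f(118,250),8),plane("top",*f(652,250),8);d=p-q;print("scale yaw",np.arctan2(-d[0],d[1]))
e=plane("top",*f(426,220),34);l=plane("top",*f(491,200),36);k=plane("top",*f(548,67),72);fe=plane("top",*f(106,220),42)
print("tube end",e,"blade",l,"knob",k,"fence",fe)
for s in("top","scene"):
    z=np.load(f"{s}0.npy");v,u=np.mgrid[0:480,0:640];c=manip.calibration(s);K=np.array(c["camera_matrix"]);T=np.array(c["world_to_cam"])
    P=np.stack([(u-K[0,2])*z/K[0,0],(v-K[1,2])*z/K[1,1],z],-1)[z>0];W=(P-T[:3,3])@T[:3,:3]
    for y in range(-300,700,100):
        m=(W[:,1]>y)&(W[:,1]<y+100);print(s,y,[int(np.percentile(W[m&(W[:,0]>x)&(W[:,0]<x+100)][:,2],99.5)) if (m&(W[:,0]>x)&(W[:,0]<x+100)).sum()>20 else None for x in range(200,900,100)])
    m=np.hypot(W[:,0]-527,W[:,1]+125)<12; m&=W[:,2]>55; print("knob depth",np.median(W[m],0),W[m].max(0),W[m].min(0))
o=manip.get_obs();R=Rr.from_quat(o["tool_rot"],scalar_first=True);print(R.as_matrix())
```

```text
rail front [517.91411186  60.21008599  24.        ] [ 513.49954577 -224.39617433   24.        ] yaw -0.015509891091836208
scale yaw -0.0185319355599336
tube end [467.02855903 -73.55280905  34.        ] blade [ 475.20189365 -102.65194562   36.        ] knob [ 529.00806413 -127.30219287   72.        ] fence [469.04100398  67.78152037  42.        ]
top -300 [-63, -36, 11, 26, 84, 177, 277]
top -200 [-63, -56, 44, 82, 84, 147, 234]
top -100 [-63, -63, 37, 37, 83, 146, 260]
top 0 [-64, -41, 43, 43, 71, 260, 252]
top 100 [-63, -37, 9, 9, 71, 254, 280]
top 200 [-64, -60, 14, 10, 71, 173, 234]
top 300 [-145, -168, 50, 51, 70, 114, 230]
top 400 [None, None, 31, 32, 14, 31, 32]
top 500 [-751, -751, -752, None, None, None, None]
top 600 [-509, -455, -444, None, None, None, None]
knob depth [ 526.68959032 -125.12638218   79.99208513] [ 538.77326793 -113.8968576    84.29539822] [ 515.21879514 -135.83981578   65.17869479]
scene -300 [-63, -35, 24, 26, 84, 177, 303]
scene -200 [-63, -55, 44, 82, 85, 148, 235]
scene -100 [-63, -63, 39, 42, 84, 143, 260]
scene 0 [-63, -40, 44, 44, 72, 260, 260]
scene 100 [-61, -35, 9, 11, 72, 255, 272]
scene 200 [None, None, 15, 11, 72, 174, 224]
scene 300 [None, None, None, 43, 72, 98, None]
scene 400 [None, None, None, None, None, None, None]
scene 500 [None, None, None, None, None, None, None]
scene 600 [None, None, None, None, None, None, None]
knob depth [ 524.84751761 -120.39124168   80.17651707] [ 538.8348617  -113.16141778   83.89068327] [ 515.19527824 -134.81457641   55.08889505]
[[-8.92137302e-01  4.51763723e-01 -7.57123411e-04]
 [ 4.51764357e-01  8.92135994e-01 -1.52772800e-03]
 [-1.47150428e-05 -1.70498451e-03 -9.99998546e-01]]
```

The knob axis is at about (527, -125.5) with its top near z=81, and the jig yaw is about -0.017 rad. The tube end is about 29 mm fence-side of the blade face, so the 140 mm tube needs the -30 mm hole. I'll move above the knob now.

Emit:
{"api": "arm_command", "payload": {
  "plan": [
    {"translation": [-13,-13,0],"dr": [0,0,-0.1],"jaw": 6},
    {"translation": [-13,-13,0],"dr": [0,0,-0.1],"jaw": 6},
    {"translation": [-26,-26,0],"dr": [0,0,-0.2],"jaw": 6},
    {"translation": [-26,-26,0],"dr": [0,0,-0.2],"jaw": 6},
    {"translation": [-26,-26,0],"dr": [0,0,-0.2],"jaw": 6},
    {"translation": [-40,-40,0],"dr": [0,0,-0.3],"jaw": 6},
    {"translation": [-40,-40,0],"dr": [0,0,-0.3],"jaw": 6},
    {"translation": [-40,-40,0],"dr": [0,0,-0.3],"jaw": 6},
    {"translation": [-52.7,-52.4,2],"dr": [0,0,-0.452],"jaw": 6},
    {"translation": [-52.7,-52.4,2],"dr": [0,0,-0.452],"jaw": 6},
    {"translation": [-52.7,-52.4,4.2],"dr": [0,0,-0.452],"jaw": 6},
    {"translation": [-52.7,-52.4,4.2],"dr": [0,0,-0.452],"jaw": 6},
    {"translation": [-52.7,-52.4,4.2],"dr": [0,0,-0.452],"jaw": 6},
    {"translation": [-52.7,-52.4,4.2],"dr": [0,0,-0.452],"jaw": 6},
    {"translation": [-52.7,-52.4,4.2],"dr": [0,0,-0.452],"jaw": 6},
    {"translation": [-52.7,-52.4,4.2],"dr": [0,0,-0.452],"jaw": 6}
  ],
  "newtons": 30
}}

```text
time_s: 2.1
tool_pos: [527.2, -124.1, 130.8]
tool_rot: [0.0, 0.007, 1.0, 0.0]
contact_force: [0.1, -0.9, -0.6]
gripper_width: 60.2
gripper_force: 0.0
```

Emit:
{"api": "arm_command", "payload": {
  "plan": [
    {"translation": [0,-0.14,3],"dr": [0,0,0],"jaw": 6},
    {"translation": [0,-0.14,6],"dr": [0,0,0],"jaw": 6},
    {"translation": [0,-0.14,7.8],"dr": [0,0,0],"jaw": 6},
    {"translation": [0,-0.14,7.8],"dr": [0,0,0],"jaw": 6},
    {"translation": [0,-0.14,7.8],"dr": [0,0,0],"jaw": 4},
    {"translation": [0,-0.14,7.8],"dr": [0,0,0],"jaw": 2},
    {"translation": [0,-0.14,7.8],"dr": [0,0,0],"jaw": 2},
    {"translation": [0,-0.14,7.8],"dr": [0,0,0],"jaw": 2},
    {"translation": [0,-0.14,7.8],"dr": [0,0,0],"jaw": 2},
    {"translation": [0,-0.14,7.8],"dr": [0,0,0],"jaw": 2}
  ],
  "newtons": 30
}}

```text
time_s: 3.35
tool_pos: [527.0, -127.1, 52.4]
tool_rot: [-0.0, 0.008, 1.0, 0.0]
contact_force: [0.3, 0.0, 0.6]
gripper_width: 19.9
gripper_force: 0.0
```

Run:
```python
from h import *
p,d=manip.read_camera("scene");q,e=manip.read_camera("top")
o=manip.get_obs(); print(o["gripper_width"],o["gripper_force"],o["tool_pos"],o["contact_force"])
B=cv2.resize(p[150:290,280:440],None,fx=2.6,fy=2.6,interpolation=cv2.INTER_CUBIC);A=cv2.resize(q[190:330,275:425],None,fx=2.6,fy=2.6,interpolation=cv2.INTER_CUBIC)
cv2.imwrite("pics/g1.png",np.hstack([B,A])[:600,:800]);print(B.shape)
```

```text
19.75931570265226 0.0 [ 526.97588702 -127.05973992   52.30253317] [-0.09171294  0.15439048  0.6072898 ]
(364, 416, 3)
```

View pics/g1.png

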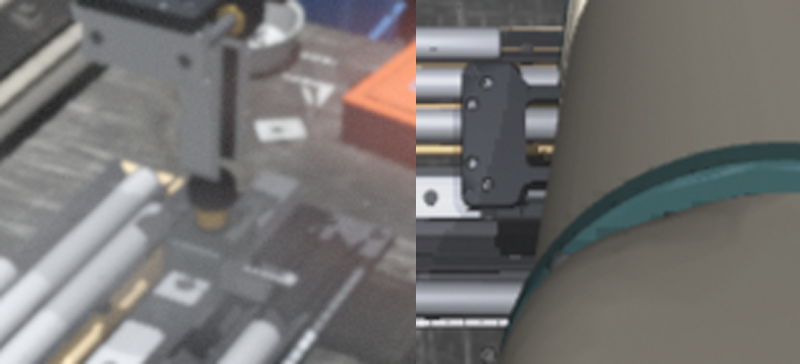

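Run:
```python
from h import *
for P in ([527,-112,52],[527,-117,52],[527,-117,72],[527,-125,81],[527,-125,46]):
    u=proj("scene",P);print(P,u,(u-[280,150])*2.6)
p,d=manip.read_camera("scene")
c=manip.calibration("scene");K=np.array(c["camera_matrix"]);T=np.array(c["world_to_cam"])
for x,y in ((195,150),(210,165),(213,175),(210,190),(213,200),(212,218),(235,160)):
    u,v=280+x/2.6,150+y/2.6;z=d[int(v),int(u)];P=z*np.linalg.solve(K,[u,v,1]);print((x,y),z,(T[:3,:3].T@(P-T[:3,3])).round(1))
B=cv2.resize(p[180:250,320:400],None,fx=8,fy=8,interpolation=cv2.INTER_CUBIC)
cv2.imwrite("pics/g2.png",B)
```

```text
[527, -112, 52] [357.4920123  238.19068794] [201.47923197 229.29578865]
[527, -117, 52] [359.03950121 236.4641524 ] [205.50270314 224.80679625]
[527, -117, 72] [359.3008878 225.1089826] [206.18230827 195.28335475]
[527, -125, 81] [361.9161903  217.21899984] [212.98209479 174.76939959]
[527, -125, 46] [361.40434204 237.06853071] [211.65128931 226.37817985]
(195, 150) 856.9938 [ 526.9 -102.   110. ]
(210, 165) 858.943 [ 518.4 -103.2  102.4]
(213, 175) 867.0359 [ 518.5 -107.3   93.6]
(210, 190) 881.1237 [ 522.8 -112.9   79.2]
(213, 200) 884.4671 [ 521.  -113.4   72.9]
(212, 218) 897.31366 [ 523.3 -117.5   57.6]
(235, 160) 892.8185 [ 519.5 -137.1   86.2]
```

View pics/g2.png

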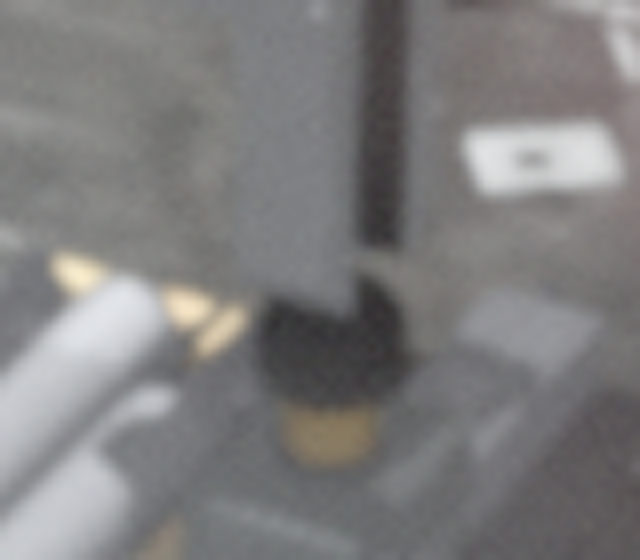

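The view shows the fingertips ending just above the knob at crop pixel (350,310). They are not around the neck, even though the reported TCP is z=52. I'll measure the real tip from depth before going lower.

Run:
```python
from h import *
p,d=manip.read_camera("scene")
c=manip.calibration("scene");K=np.array(c["camera_matrix"]);T=np.array(c["world_to_cam"])
v,u=np.mgrid[0:480,0:640];P=np.stack([(u-K[0,2])*d/K[0,0],(v-K[1,2])*d/K[1,1],d],-1);W=(P-T[:3,3])@T[:3,:3]
for r in range(170,242,4):
    print(r,[tuple(int(t) for t in W[r,cc].round()) for cc in range(350,374,4)])
m=(d>0)&(v>400)&(u<300);print("table z",np.median(W[m][:,2]))
```

```text
170 [(506, -44, 203), (500, -44, 204), (496, -46, 205), (520, -106, 169), (528, -136, 153), (522, -136, 154)]
174 [(506, -46, 196), (500, -44, 199), (496, -46, 199), (519, -105, 164), (527, -135, 147), (521, -135, 148)]
178 [(507, -46, 191), (499, -43, 194), (496, -48, 192), (519, -106, 157), (527, -136, 140), (522, -137, 141)]
182 [(506, -45, 185), (500, -45, 187), (496, -48, 187), (520, -107, 150), (527, -134, 135), (522, -138, 134)]
186 [(536, -104, 141), (530, -104, 143), (524, -105, 144), (520, -107, 144), (527, -135, 128), (519, -132, 131)]
190 [(535, -102, 136), (529, -102, 138), (524, -103, 139), (520, -108, 138), (526, -135, 122), (520, -135, 123)]
194 [(536, -103, 129), (529, -101, 132), (523, -103, 132), (520, -110, 130), (527, -137, 113), (521, -136, 116)]
198 [(536, -104, 122), (530, -104, 124), (523, -104, 126), (518, -105, 127), (526, -134, 109), (521, -137, 109)]
202 [(535, -103, 116), (530, -104, 118), (524, -104, 119), (519, -108, 118), (526, -134, 102), (520, -137, 102)]
206 [(537, -106, 108), (529, -104, 111), (523, -103, 114), (519, -107, 112), (526, -135, 95), (
[... 199 characters left out ...]
, (579, -249, 0), (573, -251, 1)]
218 [(597, -224, 1), (536, -117, 82), (527, -112, 87), (519, -110, 91), (521, -126, 81), (567, -239, 2)]
222 [(578, -187, 20), (535, -115, 76), (527, -112, 80), (522, -115, 80), (517, -117, 80), (515, -128, 75)]
226 [(577, -185, 14), (532, -110, 73), (525, -109, 75), (521, -114, 74), (516, -117, 74), (515, -128, 68)]
230 [(572, -175, 14), (544, -135, 47), (526, -110, 68), (521, -114, 67), (517, -118, 66), (524, -148, 46)]
234 [(544, -122, 48), (537, -120, 51), (529, -117, 56), (523, -119, 56), (519, -125, 54), (519, -137, 47)]
238 [(539, -111, 49), (534, -116, 48), (528, -115, 50), (524, -120, 49), (519, -124, 47), (514, -128, 47)]
table z 1.6255994938864018
```

The depth data puts the real fingertips at about z=86–92, roughly 36 mm above the reported TCP, while x and y agree. I'll trust the cameras, open the jaw, go down 2 cm and re-measure.

Emit:
{"api": "arm_command", "payload": {
  "plan": [
    {"translation": [0,0,0],"dr": [0,0,0],"jaw": 6},
    {"translation": [0,0,0],"dr": [0,0,0],"jaw": 6},
    {"translation": [0,0,0],"dr": [0,0,0],"jaw": 6},
    {"translation": [0,0,0],"dr": [0,0,0],"jaw": 6},
    {"translation": [0,0.1,1],"dr": [0,0,0],"jaw": 6},
    {"translation": [0,0.1,2],"dr": [0,0,0],"jaw": 6},
    {"translation": [0,0.1,2],"dr": [0,0,0],"jaw": 6},
    {"translation": [0,0.1,2],"dr": [0,0,0],"jaw": 6}
  ]
}}

```text
time_s: 4.55
tool_pos: [527.0, -126.1, 32.1]
tool_rot: [-0.0, 0.008, 1.0, 0.0]
contact_force: [-0.2, -0.2, 0.6]
gripper_width: 59.9
gripper_force: 0.0
```

```bash
cat > tip.py <<'E'
from h import *
def cloud(n="scene"):
    p,d=manip.read_camera(n)
    c=manip.calibration(n);K=np.array(c["camera_matrix"]);T=np.array(c["world_to_cam"])
    v,u=np.mgrid[0:480,0:640];P=np.stack([(u-K[0,2])*d/K[0,0],(v-K[1,2])*d/K[1,1],d],-1);return p,d,(P-T[:3,3])@T[:3,:3]
E
python3 - <<'E'
from tip import *
p,d,W=cloud(); o=manip.get_obs();print(o["tool_pos"],o["gripper_width"],o["contact_force"])
x,y=o["tool_pos"][:2];h=o["gripper_width"]/2
for s,(a,b) in {"left back":(y+h+6,y+h+17),"right inner":(y-h-6,y-h+5)}.items():
    m=(d>0)&(abs(W[...,0]-x)<12)&(W[...,1]>a)&(W[...,1]<b)&(W[...,2]>50)&(W[...,2]<170)
    z=W[m];print(s,m.sum(),np.percentile(z,[1,5,50,95],axis=0).round(1).tolist())
B=cv2.resize(p[170:250,310:410],None,fx=7,fy=7,interpolation=cv2.INTER_CUBIC);cv2.imwrite("pics/g3.png",B)
E
```

```text
[ 527.09531647 -126.10067762   32.33528544] 59.45904076679378 [-0.48445384 -0.352309    0.5088469 ]
left back 550 [[519.0, -89.5, 71.0], [519.3, -88.3, 76.6], [526.8, -82.7, 106.4], [536.8, -80.7, 134.5]]
right inner 616 [[517.8, -161.5, 67.2], [518.3, -160.2, 71.0], [524.5, -155.5, 106.4], [535.3, -153.1, 162.4]]
```

View pics/g3.png

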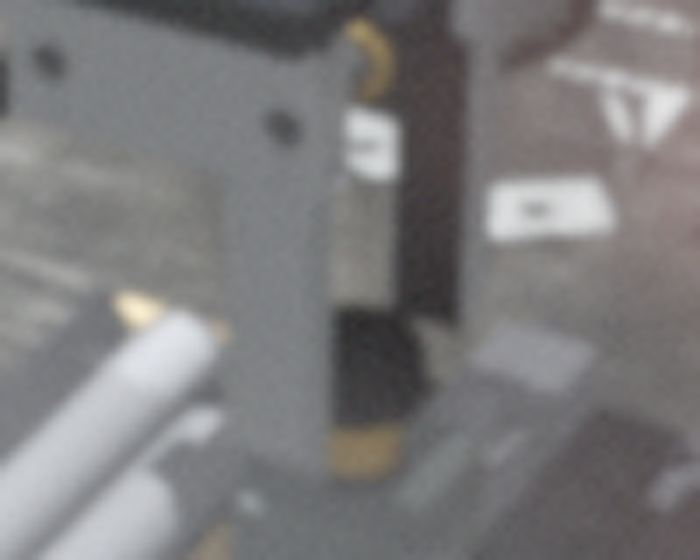

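The picture shows the fingers now straddling the knob (crop ~(380,370)), with tips at about z=67 against a reported 32, so the offset is steady at about +35.5 mm. I'll go down another 1.5 cm and close.

Emit:
{"api": "arm_command", "payload": {
  "plan": [
    {"translation": [0,0,0.8],"dr": [0,0,0],"jaw": 6},
    {"translation": [0,0,1.5],"dr": [0,0,0],"jaw": 6},
    {"translation": [0,0,1.5],"dr": [0,0,0],"jaw": 6},
    {"translation": [0,0,1.5],"dr": [0,0,0],"jaw": 3.5},
    {"translation": [0,0,1.5],"dr": [0,0,0],"jaw": 2},
    {"translation": [0,0,1.5],"dr": [0,0,0],"jaw": 2},
    {"translation": [0,0,1.5],"dr": [0,0,0],"jaw": 2},
    {"translation": [0,0,1.5],"dr": [0,0,0],"jaw": 2},
    {"translation": [0,0,1.5],"dr": [0,0,0],"jaw": 2}
  ],
  "newtons": 30
}}

```text
time_s: 5.72
tool_pos: [527.1, -126.0, 17.5]
tool_rot: [0.0, 0.008, 1.0, 0.0]
contact_force: [0.3, 0.4, 2.0]
gripper_width: 27.2
gripper_force: 30.0
```

Emit:
{"api": "arm_command", "payload": {
  "plan": [
    {"translation": [0,0,-0.3],"dr": [0,0,0],"jaw": 2},
    {"translation": [0,0,-0.6],"dr": [0,0,0],"jaw": 2},
    {"translation": [0,0,-0.9],"dr": [0,0,0],"jaw": 2},
    {"translation": [0,0,-1.2],"dr": [0,0,0],"jaw": 2},
    {"translation": [0,0,-1.25],"dr": [0,0,0],"jaw": 2},
    {"translation": [0,0,-1.25],"dr": [0,0,0],"jaw": 2},
    {"translation": [0,0,-1.25],"dr": [0,0,0],"jaw": 2}
  ],
  "newtons": 40
}}

```text
time_s: 6.6
tool_pos: [527.1, -126.0, 30.0]
tool_rot: [0.0, 0.008, 1.0, 0.0]
contact_force: [-1.0, 1.3, 0.1]
gripper_width: 26.5
gripper_force: 40.0
```

Run:
```python
from tip import *
p,d,W=cloud(); o=manip.get_obs();print(o["tool_pos"],o["contact_force"])
B=cv2.resize(p[170:250,310:410],None,fx=7,fy=7,interpolation=cv2.INTER_CUBIC);cv2.imwrite("pics/g4.png",B)
```

```text
[ 527.09037714 -126.0299799    29.97205921] [0.39497641 0.39136317 0.50608098]
```

View pics/g4.png

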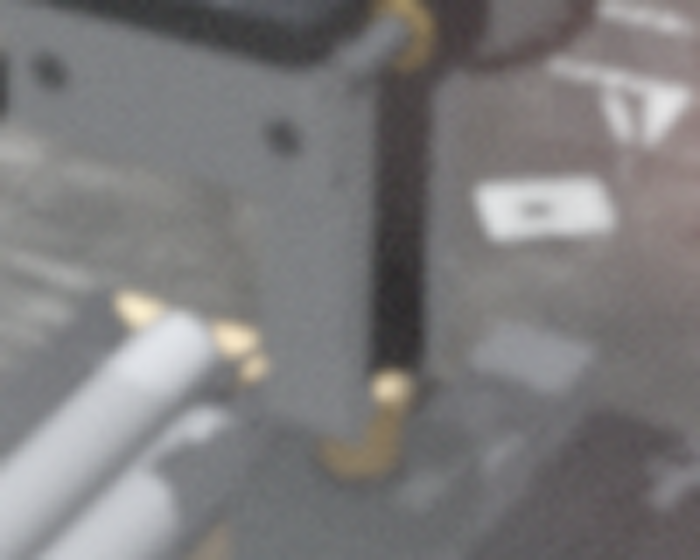

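The neck is now exposed at crop (390,385)–(350,470) and there's no residual force, so the knob is up. Sliding 3 cm toward the fence.

Emit:
{"api": "arm_command", "payload": {
  "plan": [
    {"translation": [0,0.5,0],"dr": [0,0,0],"jaw": 2},
    {"translation": [0,1,0],"dr": [0,0,0],"jaw": 2},
    {"translation": [0,1.5,0],"dr": [0,0,0],"jaw": 2},
    {"translation": [0,2,0],"dr": [0,0,0],"jaw": 2},
    {"translation": [0,2.5,0],"dr": [0,0,0],"jaw": 2},
    {"translation": [0,3,0],"dr": [0,0,0],"jaw": 2},
    {"translation": [0,3,0],"dr": [0,0,0],"jaw": 2},
    {"translation": [0,3,0],"dr": [0,0,0],"jaw": 2},
    {"translation": [0,3,0],"dr": [0,0,0],"jaw": 2}
  ]
}}

```text
time_s: 7.78
tool_pos: [527.6, -94.8, 29.8]
tool_rot: [-0.0, 0.008, 1.0, 0.001]
contact_force: [1.6, 3.1, -0.1]
gripper_width: 26.5
gripper_force: 40.0
```

Run:
```python
from tip import *
p,d,W=cloud(); q,e,_=cloud("top"); o=manip.get_obs();print(o["tool_pos"],o["contact_force"],o["gripper_width"])
B=cv2.resize(p[190:300,310:430],None,fx=5,fy=5,interpolation=cv2.INTER_CUBIC);cv2.imwrite("pics/g5.png",B)
```

```text
[527.57352414 -95.05747687  29.80782311] [ 0.89917021  2.13337244 -0.26644277] 26.29300924808775
```

View pics/g5.png

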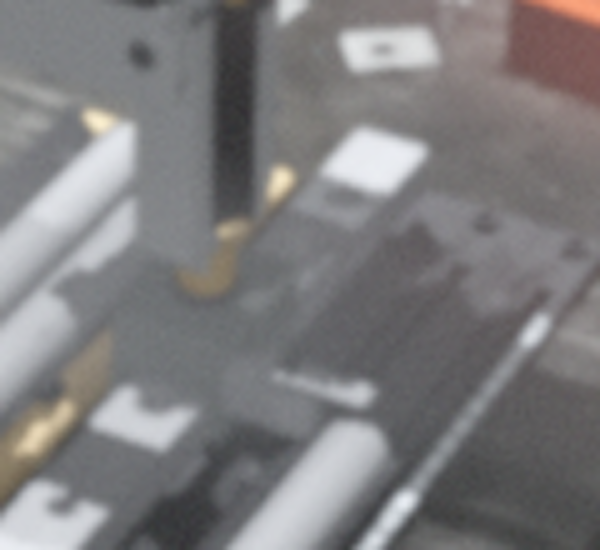

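The stop moved 31 mm and its white pointer (crop ~(330,385)) now sits at the tube's end (~(370,430)). Pushing the knob home.

Emit:
{"api": "arm_command", "payload": {
  "plan": [
    {"translation": [0,-0.08,0],"dr": [0,0,0],"jaw": 2},
    {"translation": [0,-0.08,0],"dr": [0,0,0],"jaw": 2},
    {"translation": [0,-0.08,0.3],"dr": [0,0,0],"jaw": 2},
    {"translation": [0,-0.08,0.6],"dr": [0,0,0],"jaw": 2},
    {"translation": [0,-0.08,0.9],"dr": [0,0,0],"jaw": 2},
    {"translation": [0,-0.08,1.2],"dr": [0,0,0],"jaw": 2},
    {"translation": [0,-0.08,1.3],"dr": [0,0,0],"jaw": 2},
    {"translation": [0,-0.08,1.3],"dr": [0,0,0],"jaw": 2},
    {"translation": [0,-0.08,1.3],"dr": [0,0,0],"jaw": 2}
  ]
}}

```text
time_s: 9.0
tool_pos: [527.6, -97.0, 17.4]
tool_rot: [0.0, 0.008, 1.0, -0.0]
contact_force: [-1.3, 2.1, 6.6]
gripper_width: 26.9
gripper_force: 40.0
```

Emit:
{"api": "arm_command", "payload": {
  "plan": [
    {"translation": [0,0,0],"dr": [0,0,0],"jaw": 6},
    {"translation": [0,0,0],"dr": [0,0,0],"jaw": 6},
    {"translation": [0,0,0],"dr": [0,0,0],"jaw": 6},
    {"translation": [0,0,0],"dr": [0,0,0],"jaw": 6},
    {"translation": [0,0,-3],"dr": [0,0,0],"jaw": 6},
    {"translation": [0,0,-8],"dr": [0,0,0],"jaw": 6},
    {"translation": [0,0,-13],"dr": [0,0,0],"jaw": 6},
    {"translation": [0,5,-14],"dr": [0,0,0],"jaw": 6},
    {"translation": [0,10,-14],"dr": [0,0,0],"jaw": 6},
    {"translation": [0,16,-14],"dr": [0,0,0],"jaw": 6},
    {"translation": [0,22,-14],"dr": [0,0,0],"jaw": 6},
    {"translation": [0,28,-14],"dr": [0,0,0],"jaw": 6},
    {"translation": [0,34,-14],"dr": [0,0,0],"jaw": 6},
    {"translation": [0,34,-14],"dr": [0,0,0],"jaw": 6},
    {"translation": [0,34,-14],"dr": [0,0,0],"jaw": 6}
  ]
}}

```text
time_s: 10.88
tool_pos: [533.0, 242.2, 156.5]
tool_rot: [-0.0, 0.008, 1.0, -0.001]
contact_force: [0.3, -0.8, -0.8]
gripper_width: 59.9
gripper_force: 0.0
```

Run:
```python
from tip import *
for n in("top","scene"):
    p,d,W=cloud(n)
    m=(np.hypot(W[...,0]-527.5,W[...,1]+96)<10)&(W[...,2]>60)&(W[...,2]<120);print(n,m.sum(),np.percentile(W[m],[5,50,95],axis=0).round(1).tolist() if m.sum() else "")
    if n=="top": A=cv2.resize(p[190:325,195:425],None,fx=3.4,fy=3.4,interpolation=cv2.INTER_CUBIC)
cv2.imwrite("pics/end.png",A);o=manip.get_obs();print(o["time_s"],o["tool_pos"],o["contact_force"])
```

```text
top 145 [[519.9, -103.6, 77.7], [527.4, -96.2, 80.3], [535.0, -87.7, 82.6]]
scene 93 [[519.6, -102.9, 60.7], [526.3, -93.9, 81.5], [534.8, -87.0, 82.9]]
10.975 [533.51475093 240.83011422 156.76586528] [ 0.17920837 -0.24651378  0.12440609]
```

View pics/end.png

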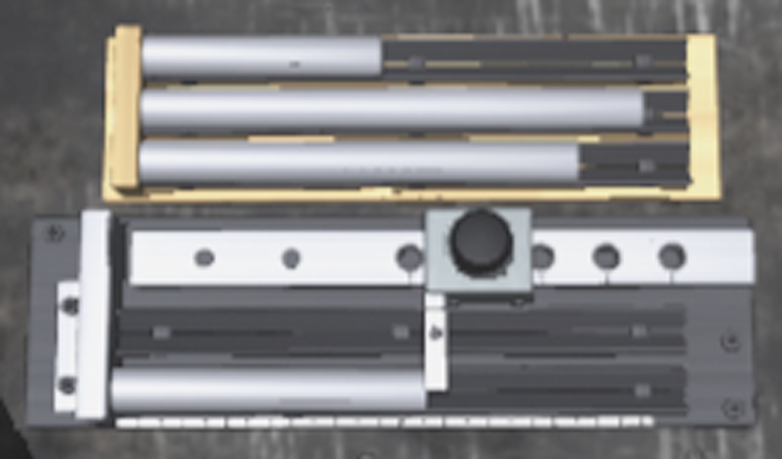

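The pointer's edge (425,340) is level with the tube end (425,390). The knob top is at about z=80.3, the same as its home height at the start, and the tubes haven't moved. Handing the job in.

```bash
python3 -c "
from station import manip
print(manip.finish_job())"
```

```text
the job is handed in; nothing more can be done
None
```

The stop is set level with the free end of the 140 mm pattern tube and the knob looks fully home in the last camera check. The tubes have not moved and the job is handed in; no verdict came back.

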